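Third hand: press a handpiece holder home on its mount while it is screwed on

TASK

One of the two places on the handpiece-holder stand has lost its holder: pick up the loose holder, slip it right way up over the two pins of the empty place until its back lies flat on the rubber-mounted plate, then press it straight in with a steady push of about 10 N (6 to 14 N will do), which squeezes the rubber by about 6 mm; never squash the rubber to its stop. The program finishes while still gripping the holder and keeping up that push, so that I can drive the two screws from behind. Leave the small things lying round the stand where they are.

Things in the scene. Friction and masses are not known exactly. Their poses are not given: they have to be found in the camera images.
- stand: Fixed stand: grey foot 80 x 200 x 11 mm (its x -10 to 70 mm), two posts, aluminium crossbar 206 mm long (x 22 to 34 mm, top 107 mm high, posts 109). Origin on the worktop midway between the two places, in the plane of the unpressed plates' front faces. x points away from the robot into the stand (push direction), y left along the crossbar, z up. Turned up to 0.2 rad.
- place_left (a point): Centre of the left plate's front face, at y = +55 mm in the stand's frame, 85 mm above the worktop; moves with the plate, axes as the stand's. Steel plate 64 mm wide, 40 high, 6 thick on four black rubber buffers. Two pins stick out of it towards the robot (-x) at y = +22 and -22 mm from this point, at its height: 8 mm diameter, 9 mm long, the outer 5.5 mm tapering to a 3 mm tip.
- place_right (a point): The same for the right plate (y = -55 mm in the stand's frame).
- plate_left (a joint): How far the left plate is pressed into its rubber buffers, m: 0 free, 0.012 squashed to the stop. The rubber acts as a spring of 1.6 N per mm, so 10 N is about 0.006; it returns to 0 when released. The plate moves straight along the stand's x axis.
- plate_right (a joint): The same for the right plate.
- fitted_back (a point): Centre of the back face of the holder that is still screwed on, a twin of the loose one. It cannot be moved. It covers place_left in some starts and place_right in others; the other place is the empty one.
- holder: Loose white plastic holder, about 110 g, standing upright, turned up to 0.7 rad. Origin at its underside, in its middle plane, in the plane of its back face; x points from clip to back (along the stand's x when fitted). Neck to grip from above: 24 mm wide (y), x -10 to -45 mm, z 8 to 34 mm, 30 mm of it free. Clip: upright open ring, 40 mm outside diameter, 30 mm high, centred at x = -62 mm.
- holder_back (a point): Centre of the loose holder's back face, 22 mm above its underside. The back flange is 64 mm wide (y), 44 mm high and 10 mm thick, with two through holes of 11 mm diameter at y = +22 and -22 mm from this point, at its height. When fitted, this point lies on the centre of the empty place's plate.
- screw_dish: Faceted glass dish with two screws in it, 37 mm across, 27 mm high, standing behind the stand. Origin at the centre of its underside. To be left alone.
- handpiece_low: Steel dental handpiece, 121 x 15 x 25 mm, lying along the stand on the worktop just in front of its foot. To be left alone.
- handpiece_high: A like handpiece lying at the right, near the raised dividing board. To be left alone.
- bur_block: Blue drilled block with burs, 28 x 58 x 34 mm, near the dividing board beside the stand. To be left alone.
- dental_mirror: Dental mirror, 147 mm long, 7 mm high, lying at the left. To be left alone.
- tweezers: Angled tweezers, 128 mm long, 6 mm high, lying left of the stand. To be left alone.
Things that resemble listed ones, but are neither listed nor needed, are in the scene too. What is shaped like the holder but green or purple is not meant.

How it is judged:
By the outcome, as a careful person would: the job done as asked, in the order asked, and still so for the second after the job is handed in, while the arm keeps its last pose, push and grip.
It also fails if it takes over 42 s, if anything falls off the work surface, if the arm or the gripper's body presses on something with over 40 N, if the wrist force passes 120 N, or if a joint passes its speed limit or range.

ROBOT

A 7-joint arm with a two-finger parallel gripper is mounted at the origin on a cart in front of the work surface, level with it; the furniture and walls round the work are solid. World frame = base frame: x ahead of the robot, y to its left, z up, the work surface at z = 0. Lengths are in m, angles in rad, forces in N, time in s.
With the tool pointing down it reaches from about 0.425 to 0.925 m from the base axis. Payload 6.8 kg.
Tool frame: the origin (TCP) lies where the fingers leave the gripper's body, on its centre line; the fingertips stand 73 mm ahead of it and the grasp point (between the pads) lies 54 mm ahead of it; z points along the fingers, y is the line along which they close (so a half turn about z gives the same grasp; the last joint's range is limited). The gripper opens to 85 mm and grips with 20 to 120 N. Pads are 22 mm wide; open, the fingers measure 114 mm over their backs; the gripper's body (76 mm by 85 mm) begins 54 mm behind the grasp point. The pads swing forward as they close: fully open they stand 13 mm farther back than shut.
Start: joints at [-1.367, 0.477, 0.022, 1.555, -0.011, 1.109, -0.083], TCP at [0.207, 0.642, 0.304] pointing down, gripper open.
Joint ranges: [-2.96, 2.96], [-0.34, 2.1], [-1.41, 1.46], [0.24, 2.44], [-1.37, 4.51], [0.17, 1.92], [-2.96, 2.96]. Speed limits (rad/s): [2.39, 2.39, 3.14, 3.14, 3.14, 3.14, 3.14].

INTERFACE

Orientations are given as a rotation vector (axis times angle).
In Python, from bench import r, grab_frame, camera_info gives the robot as it stands.
- The arm moves only by the tool creep_tool, called after "Emit:" as name(argument=value, ...) on one line, values as JSON. Schema: {"type":"object","properties":{"motion":{"type":"array","items":{"type":"number"},"minItems":6,"maxItems":30},"finger_gap":{"type":"number"},"grip_force":{"type":"number"},"only":{"type":"string"},"quiet":{"type":"boolean"},"lines":{"type":"string"}},"required":["motion"],"additionalProperties":false}. motion is one flat list of numbers that holds 1 to 5 rows one after another, with no inner brackets; each row has 6 numbers: dx, dy, dz in normalised numbers (1 is 0.6 m), then a rotation vector rx, ry, rz in normalised numbers (1 is 2 rad); each row is the pose to reach, as a shift and turn from the pose commanded when the call began, along the tool's axes at that moment; what a row does not reach only later rows make up. A row lasts 1/10 s, in which the tool goes at most 0.05 m and 0.15 rad, less where a joint would pass 70% of its speed; a pose out of reach is approached as far as the arm can. finger_gap is the finger opening in m, set as the call begins (left out keeps the last). The fingers move at their own pace and stop on an object; grip_force is the grip in N (left out, the last holds). Time passes only in rows, so rows that do not move let the fingers close. The tool returns the time, the measured TCP pose, the force, the opening and the grip force at its end. only (a regular expression) keeps the lines of the reply that match it, lines (a string "A,B") keeps lines A to B, and quiet returns only ok. No shift or turn number may pass 1 either way. Input that does not fit is refused with a message, and nothing moves.
- r.get_obs(): the state, without advancing time (a new reading comes with each control period).
- grab_frame(name): name is "scene" or "top"; returns (picture, depth): 400x640x3 uint8, blue, green, red; 400x640 float32, m along the optical axis (not along the pixel's ray), 0 where there is no reading.
- camera_info(name): a dict with "camera_matrix" (3x3 intrinsics, pixels), "k1" (the pictures are not rectified: a ray, as slopes to the right and down, at radius r is drawn at 1 + k1 r^2 times it, then the intrinsics apply), "R" (3x3) and "t" (3): a world point X has camera coordinates R X + t. Camera axes: x right, y down, z forward; pixel columns grow to the right and rows downward; lengths in m; the calibration is good to about 2 mm. A picture is of the moment at which its call begins. camera_info takes no time and is no camera call.
- r.hand_in(): hands the job in; it is judged then, once.
The state is a dict: "clock": time; "joints": joint angles; "qvel": joint speeds; "tau": joint torques, N m; "tcp_pos": TCP position; "orientation": TCP orientation; "contact_force": force on the tool from outside, world axes, zero at the start; "moment": the same for the moment, N m; "grip_width": finger opening in m; "gripper_force": force on a finger pad.
Only numpy, scipy, OpenCV 4.12 (cv2) and the standard library are available. Lean on these libraries where they do the work, as an engineer would, in place of code of your own. Each camera call takes 0.05 s, during which the arm holds its last target. There are 200 camera calls.

## Working session

There is one attempt and no reset: what is moved stays moved. The work goes in short steps, Python scripts to look and compute and a tool call to move; the robot and the scene stay as the last step left them, time stands still between calls to the robot, and variables do not carry over. Pictures are saved under pics/ and viewed, at most 10 in all, crops included, and the job is handed in when it is done.

```bash
mkdir -p pics; ls; cat > h.py <<'E'
import numpy as np, cv2
from bench import r, grab_frame, camera_info
def pts(name, depth):
    c=camera_info(name);K=np.array(c["camera_matrix"]);k1=c["k1"]
    v,u=np.mgrid[0:400,0:640].astype(np.float32)
    p=cv2.undistortPoints(np.stack([u,v],-1).reshape(-1,1,2),K,np.array([k1,0,0,0.]))
    p=p.reshape(400,640,2)
    X=np.dstack([p[...,0]*depth,p[...,1]*depth,depth])
    return (X-np.array(c["t"]).ravel())@np.array(c["R"])   # R^T (x-t)
E
python3 - <<'E'
from h import *
for n in("scene","top"):
    im,d=grab_frame(n);cv2.imwrite(f"pics/{n}0.png",im);np.save(f"{n}0.npy",d);c=camera_info(n);print(n,c["camera_matrix"],c["k1"],np.round(-np.array(c["R"]).T@np.array(c["t"]).ravel(),3))
print(r.get_obs())
E
```

```text
pics
scene [[456.07877292   0.         320.24596197]
 [  0.         456.07877292 200.7771247 ]
 [  0.           0.           1.        ]] 0.031053879377063952 [ 0.268 -0.467  0.904]
top [[457.64463838   0.         324.9595829 ]
 [  0.         457.64463838 197.11260104]
 [  0.           0.           1.        ]] -0.09001654464083558 [0.359 0.142 1.112]
{'clock': 0.1, 'joints': array([-1.36708807,  0.47771729,  0.02237396,  1.55634451, -0.01149506,
        1.10928932, -0.08307904]), 'qvel': array([ 0.00118244, -0.00074397, -0.001084  , -0.00121587, -0.00040057,
       -0.00148671,  0.00068255]), 'tau': array([ 3.20217165e-03, -5.97759247e+01,  1.61293633e+00, -2.81951970e+01,
        1.27879667e-02,  5.09363366e-03,  5.18778552e-05]), 'tcp_pos': array([0.20697176, 0.64205641, 0.30302695]), 'orientation': array([-4.87763258e-01, -3.10337733e+00,  2.55349044e-03]), 'contact_force': array([-0.12200864,  0.69562214, -1.03877519]), 'moment': array([-0.00537543,  0.04070822, -0.00766293]), 'gripper_force': 0.0, 'grip_width': 0.08560435912485675}
```

View pics/scene0.png

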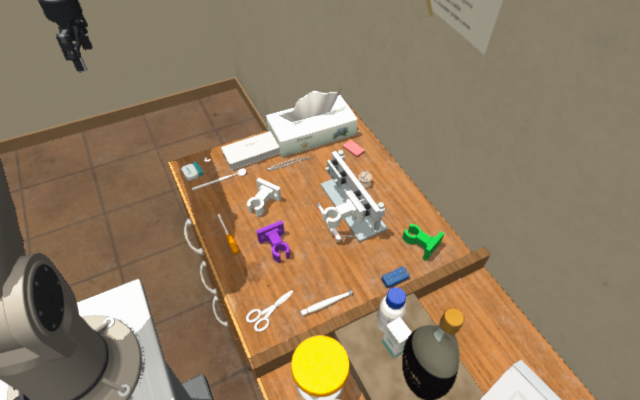

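View pics/top0.png

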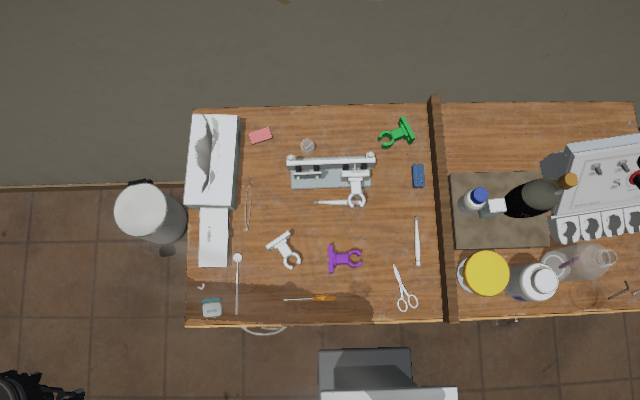

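The scene and top views show the fitted holder on the right place (top ≈(356,180)), so the left place is empty. The loose white holder is at top ≈(285,248), with its flange at upper left.

```bash
python3 - <<'E'
from h import *
im=cv2.imread("pics/top0.png");P=pts("top",np.load("top0.npy"))
def box(n,u0,u1,v0,v1,z0,z1):
    m=np.zeros((400,640),bool);m[v0:v1,u0:u1]=1
    q=P[m&(P[...,2]>z0)&(P[...,2]<z1)]
    (c,s,a)=cv2.minAreaRect((q[:,:2]*1000).astype(np.float32))
    print(n,len(q),"med",q.mean(0).round(4),"rect",np.round(c,1),np.round(s,1),round(a,1),"zpct",np.percentile(q[:,2],[5,50,95]).round(4)); return q
print("table z",np.median(P[215:225,300:315,2]))
box("holder all",262,303,225,272,.012,.06)
q=box("flange",262,303,225,272,.038,.06)
q=box("clip/neck",262,303,225,272,.02,.036)
box("bar",284,380,148,180,.1,.125)
q=box("bar only",296,366,148,180,.1,.1085)
d=np.linalg.svd(q[:,:2]-q[:,:2].mean(0))[2][0];print("bar dir",d,np.arctan2(d[0],-d[1]))
box("foot",288,372,165,192,.005,.02)
box("fitted",340,372,168,212,.06,.1)
for n,b in dict(foot=(285,375,165,192)).items(): pass
c=cv2.resize(im[140:280,240:400],None,fx=5,fy=5,interpolation=cv2.INTER_CUBIC)[:600];cv2.imwrite("pics/c1.png",cv2.resize(im[140:275,240:400],None,fx=4.4,fy=4.4,interpolation=cv2.INTER_CUBIC))
S=cv2.imread("pics/scene0.png");cv2.imwrite("pics/c2.png",cv2.resize(S[135:255,230:400],None,fx=4.6,fy=4.6,interpolation=cv2.INTER_CUBIC))
E
```

```text
table z -0.0006759732211985396
holder all 413 med [0.4803 0.2369 0.0348] rect [471.5 232.8] [77.3 61.2] 31.6 zpct [0.0228 0.0336 0.0454]
flange 123 med [0.4987 0.2496 0.0433] rect [497.3 251.1] [47.3 51.7] 77.2 zpct [0.0386 0.0434 0.0465]
clip/neck 251 med [0.4711 0.2302 0.0317] rect [468.7 229.2] [68.4 59.9] 33.1 zpct [0.0268 0.0322 0.0353]
bar 971 med [0.6594 0.1146 0.1055] rect [657.8 121.9] [ 61.4 201.1] 0.7 zpct [0.101  0.1056 0.1097]
bar only 689 med [0.6562 0.1141 0.1049] rect [652.6 122.2] [ 50.  159.3] 0.0 zpct [0.101  0.1051 0.108 ]
bar dir [0.05594583 0.99843381] 3.0856176021028183
foot 903 med [0.6504 0.1369 0.0107] rect [653. 124.] [202.2  59.5] 88.1 zpct [0.0071 0.0107 0.0144]
fitted 415 med [0.6056 0.0683 0.0901] rect [614.3  67.7] [101.6  62.3] 1.9 zpct [0.069  0.0936 0.0989]
```

View pics/c1.png

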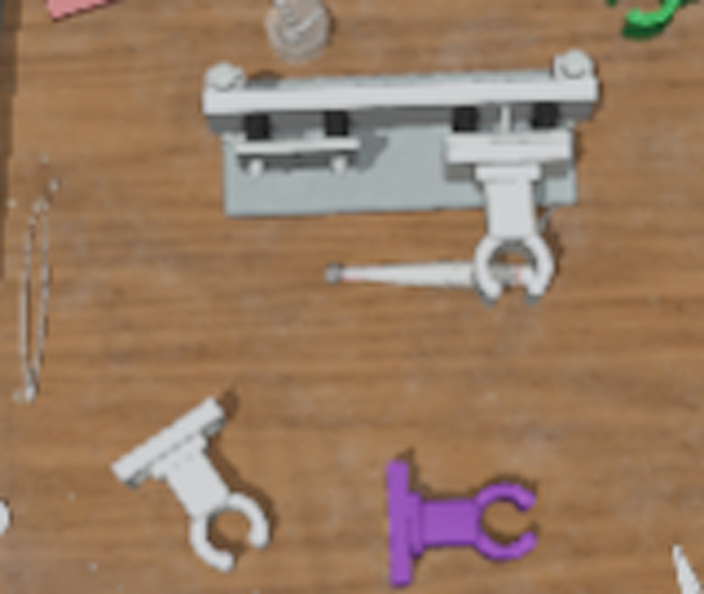

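View pics/c2.png

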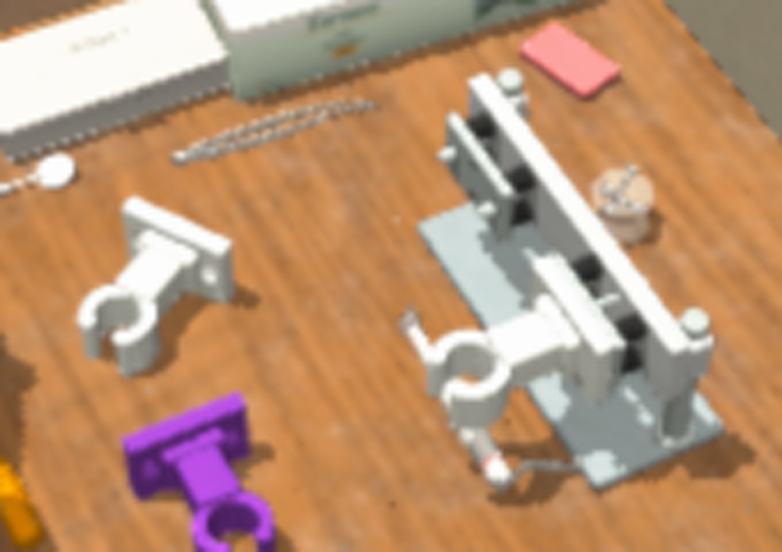

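The crops confirm it: pins of the empty left plate at crop ≈(256,168) and (340,165), and the foot's front edge runs (225,215) to (577,203). The loose holder's top back edge runs (112,466) to (213,397), with its neck in the middle. I cast these onto their known heights next.

```bash
cat >> h.py <<'E'
def ray(name,u,v,z):
    c=camera_info(name);K=np.array(c["camera_matrix"]);R=np.array(c["R"]);t=np.array(c["t"]).ravel()
    p=cv2.undistortPoints(np.array([[[u,v]]],float),K,np.array([c["k1"],0,0,0.])).ravel()
    d=R.T@np.array([p[0],p[1],1]);o=-R.T@t
    return o+d*(z-o[2])/d[2]
E
python3 - <<'E'
from h import *
def c1(U,V,z): return ray("top",(U+.5)/4.4-.5+240,(V+.5)/4.4-.5+140,z)
def c2(U,V,z): return ray("scene",(U+.5)/4.6-.5+230,(V+.5)/4.6-.5+135,z)
def show(n,f,L):
    q=[f(*a) for a in L];print(n,*[x[:2].round(4)*1000 for x in q],end=" ")
    d=q[0]-q[-1];print("len",np.linalg.norm(d).round(4),"yaw", np.arctan2(-d[0],d[1]).round(3) ,"mid",((q[0]+q[-1])/2).round(4)[:2]) 
show("foot front",c1,[(225,215,.011),(577,203,.011)])
show("bar top front",c1,[(205,113,.107),(597,99,.107)])
show("pins",c1,[(256,168,.085),(340,165,.085)])
show("plate top front",c1,[(236,156,.105),(358,152,.105)])
show("fitted flange top front",c1,[(447,162,.107),(571,158,.107)])
show("holder back edge",c1,[(112,466,.044),(213,397,.044)])
show("holder front edge",c1,[(127,482,.044),(225,410,.044)])
show("neck mid",c1,[(182.5,465,.034),(212.5,503,.034)])
show("S foot front",c2,[(418,228,.011),(600,488,.011)])
show("S bar front",c2,[(470,83,.107),(690,352,.107)])
show("S plate front top",c2,[(448,117,.105),(512,190,.105)])
show("S pins",c2,[(446,153,.085),(485,210,.085)])
show("S fitted top front",c2,[(535,262,.107),(608,350,.107)])
show("S holder back edge",c2,[(130,198,.044),(233,240,.044)])
show("S neck top",c2,[(138,255,.034),(190,258,.034)])
E
```

```text
foot front [631.4 220.8] [633.3  22.2] len 0.1986 yaw 0.009 mid [0.6324 0.1215]
bar top front [662.6 223.8] [665.   19.5] len 0.2044 yaw 0.012 mid [0.6638 0.1217]
pins [638.3 198.9] [638.8 154.5] len 0.0444 yaw 0.011 mid [0.6385 0.1767]
plate top front [639.6 208. ] [640.1 144.7] len 0.0633 yaw 0.008 mid [0.6398 0.1764]
fitted flange top front [633.   98.9] [633.5  34.6] len 0.0643 yaw 0.008 mid [0.6332 0.0667]
holder back edge [487.3 280. ] [523.1 225.8] len 0.0649 yaw 0.584 mid [0.5052 0.2529]
holder front edge [478.6 272. ] [515.9 219.4] len 0.0645 yaw 0.618 mid [0.4972 0.2457]
neck mid [488.1 243.3] [467.3 227.4] len 0.0262 yaw -0.917 mid [0.4777 0.2353]
S foot front [630.6 216.8] [634.5  19.1] len 0.1977 yaw 0.02 mid [0.6325 0.1179]
S bar front [662.8 222.1] [673.2  15.6] len 0.2069 yaw 0.05 mid [0.668  0.1188]
S plate front top [641.7 206.8] [647.3 146.5] len 0.0605 yaw 0.093 mid [0.6445 0.1767]
S pins [637.8 200.6] [637.5 155.8] len 0.0448 yaw -0.008 mid [0.6377 0.1782]
S fitted top front [633.7  97.8] [638.4  34. ] len 0.0639 yaw 0.075 mid [0.6361 0.0659]
S holder back edge [485.7 280.4] [523.9 227.9] len 0.0649 yaw 0.63 mid [0.5048 0.2541]
S neck top [476.6 248.8] [500.9 234.5] len 0.0283 yaw 1.038 mid [0.4887 0.2417]
```

```bash
cat >> h.py <<'E'
from scipy.spatial.transform import Rotation as Ro
def togo(x,y,z,yaw):
    "shift/turn in tool axes to TCP xyz, tool pointing down with tool y at yaw+90deg (closing along the part's y)"
    o=r.get_obs();A=Ro.from_rotvec(o["orientation"])
    c,s=np.cos(yaw),np.sin(yaw);T=Ro.from_matrix(np.array([[-c,-s,0],[-s,c,0],[0,0,-1.]]))
    T=Ro.from_matrix(np.array([[-c,-s,0],[-s,c,0],[0,0,-1.]]))
    B=A.inv()*T
    print("t",round(o["clock"],2),"pos",o["tcp_pos"].round(4),"togo",A.inv().apply(np.array([x,y,z])-o["tcp_pos"]).round(4),B.as_rotvec().round(4),"F",o["contact_force"].round(1),"j",o["joints"].round(2))
E
python3 -c "
from h import *
togo(.4825,.2372,.20,.61)"
```

```text
t 0.1 pos [0.207  0.6421 0.303 ] togo [-0.3864 -0.3006  0.1036] [-1.600e-03 -6.000e-04 -9.218e-01] F [-0.1  0.7 -1. ] j [-1.37  0.48  0.02  1.56 -0.01  1.11 -0.08]
```

Careful with the scale: shifts go in shares of 0.6 m and turns go in shares of 2 rad. That gives: -0.2 m / 0.6 = -0.3333, -0.155 m / 0.6 = -0.2583, -0.5 rad / 2 = -0.25.

Emit:
creep_tool(motion=[-0.3333, -0.2583, 0.05, 0, 0, -0.25, -0.3333, -0.2583, 0.05, 0, 0, -0.25, -0.3333, -0.2583, 0.05, 0, 0, -0.25, -0.3333, -0.2583, 0.05, 0, 0, -0.25, -0.3333, -0.2583, 0.05, 0, 0, -0.25], finger_gap=0.06, grip_force=40)

```text
clock: 0.6
tcp_pos: [0.348, 0.4355, 0.274]
orientation: [0.298, -3.127, 0.001]
contact_force: [1.3, -0.1, 0.1]
grip_width: 0.06
gripper_force: 0.0
```

```bash
python3 -c "
from h import *
togo(.4825,.2372,.20,.61)"
```

```text
t 0.6 pos [0.348  0.4355 0.274 ] togo [-0.0948 -0.2201  0.074 ] [-2.000e-04 -4.000e-04 -4.203e-01] F [ 1.3 -0.1  0.1] j [-0.98  0.32 -0.03  1.87  0.01  0.95  0.74]
```

Converted, -0.22 m / 0.6 = -0.3667, -0.095 m / 0.6 = -0.1583, -0.42 rad / 2 = -0.21.

Emit:
creep_tool(motion=[-0.1583, -0.3667, 0.0667, 0, 0, -0.21, -0.1583, -0.3667, 0.0667, 0, 0, -0.21, -0.1583, -0.3667, 0.0667, 0, 0, -0.21, -0.1583, -0.3667, 0.0667, 0, 0, -0.21, -0.1583, -0.3667, 0.0667, 0, 0, -0.21])

```text
clock: 1.1
tcp_pos: [0.4823, 0.2372, 0.234]
orientation: [0.941, -2.997, -0.0]
contact_force: [0.5, 0.8, -0.2]
grip_width: 0.0603
gripper_force: 0.0
```

```bash
python3 - <<'E'
from h import *
togo(.4825,.2372,.16,.61)
im,d=grab_frame("scene");cv2.imwrite("pics/s2.png",im)
E
```

```text
t 1.1 pos [0.4823 0.2372 0.234 ] togo [-0.0001 -0.0001  0.074 ] [ 0.0001 -0.0002 -0.0015] F [ 0.5  0.8 -0.2] j [-0.57  0.33 -0.01  1.95  0.    0.85  1.6 ]
```

Converted, 0.11 m / 0.6 = 0.1833, 0.095 m / 0.6 = 0.1583.

Emit:
creep_tool(motion=[0, 0, 0.0833, 0, 0, 0, 0, 0, 0.1583, 0, 0, 0, 0, 0, 0.1833, 0, 0, 0, 0, 0, 0.1833, 0, 0, 0])

```text
clock: 1.55
tcp_pos: [0.4798, 0.2383, 0.1217]
orientation: [0.939, -2.992, 0.002]
contact_force: [-0.5, -0.9, -0.1]
grip_width: 0.0598
gripper_force: 0.0
```

```bash
python3 - <<'E'
from h import *
togo(.4825,.2372,.08,.61)
im,d=grab_frame("scene");cv2.imwrite("pics/s3.png",cv2.resize(im[150:250,220:340],None,fx=5,fy=5,interpolation=cv2.INTER_CUBIC))
E
```

```text
t 1.55 pos [0.4798 0.2383 0.1217] togo [-0.0018 -0.0025  0.0417] [ 0.0004 -0.0061 -0.0018] F [-0.5 -0.9 -0.1] j [-0.57  0.5  -0.01  2.02  0.01  0.62  1.59]
```

View pics/s3.png

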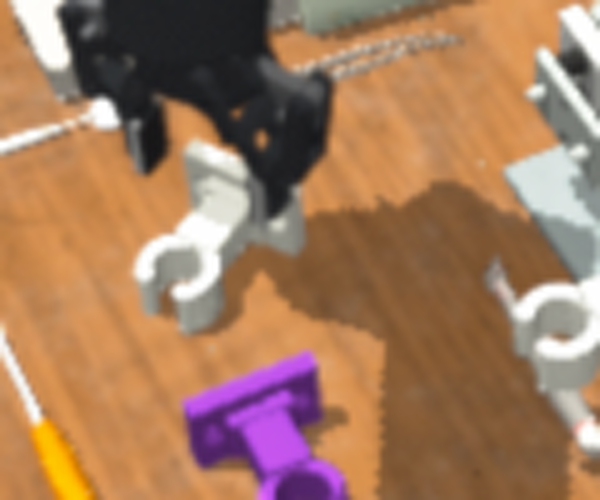

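The fingers straddle the neck, crop (145,150) and (290,200), still above the flange. I carry on down.

Converted, 0.042 m / 0.6 = 0.07, 0.038 m / 0.6 = 0.0633.

Emit:
creep_tool(motion=[0, 0, 0.0333, 0, 0, 0, 0, 0, 0.05, 0, 0, 0, 0, 0, 0.0633, 0, 0, 0, 0, 0, 0.07, 0, 0, 0, 0, 0, 0.07, 0, 0, 0])

```text
clock: 2.1
tcp_pos: [0.4817, 0.2392, 0.0825]
orientation: [0.941, -2.997, 0.0]
contact_force: [0.3, -0.3, 0.7]
grip_width: 0.0599
gripper_force: 0.0
```

```bash
python3 - <<'E'
from h import *
togo(.4825,.2372,.08,.61)
E
```

```text
t 2.1 pos [0.4817 0.2392 0.0825] togo [ 0.0005 -0.0021  0.0025] [ 0.     -0.0002 -0.0018] F [ 0.3 -0.3  0.7] j [-0.57  0.57 -0.01  2.03  0.01  0.54  1.59]
```

Converted, -0.002 m / 0.6 = -0.0033.

Emit:
creep_tool(motion=[0, -0.0033, 0.0033, 0, 0, 0, 0, -0.0033, 0.0033, 0, 0, 0])

```text
clock: 2.3
tcp_pos: [0.4832, 0.2373, 0.0807]
orientation: [-0.94, 2.997, -0.0]
contact_force: [-0.3, -0.0, 0.1]
grip_width: 0.06
gripper_force: 0.0
```

Emit:
creep_tool(motion=[0, 0, 0, 0, 0, 0, 0, 0, 0, 0, 0, 0, 0, 0, 0, 0, 0, 0, 0, 0, 0, 0, 0, 0, 0, 0, 0, 0, 0, 0], finger_gap=0.015, grip_force=60)

```text
clock: 2.8
tcp_pos: [0.483, 0.2377, 0.0809]
orientation: [-0.94, 2.997, 0.0]
contact_force: [-1.4, 0.3, 5.5]
grip_width: 0.0229
gripper_force: 59.6
```

Emit:
creep_tool(motion=[0, 0, 0, 0, 0, 0, 0, 0, 0, 0, 0, 0])

```text
clock: 3.0
tcp_pos: [0.483, 0.2377, 0.0809]
orientation: [-0.94, 2.997, 0.0]
contact_force: [-0.6, -0.4, 6.1]
grip_width: 0.0233
gripper_force: 59.6
```

```bash
python3 - <<'E'
from h import *
togo(.4825,.2372,.08,.61)
E
```

```text
t 3.0 pos [0.483  0.2377 0.0809] togo [ 0.0008 -0.0001  0.0009] [ 0.      0.0007 -0.0019] F [-0.6 -0.4  6.1] j [-0.56  0.57 -0.01  2.03  0.01  0.53  1.59]
```

Converted, -0.1 m / 0.6 = -0.1667, -0.07 m / 0.6 = -0.1167.

Emit:
creep_tool(motion=[0, 0, -0.05, 0, 0, 0, 0, 0, -0.1167, 0, 0, 0, 0, 0, -0.1667, 0, 0, 0, 0, 0, -0.1667, 0, 0, 0])

```text
clock: 3.4
tcp_pos: [0.4847, 0.2386, 0.1842]
orientation: [-0.938, 2.991, 0.003]
contact_force: [-0.2, 0.3, -1.4]
grip_width: 0.0229
gripper_force: 58.9
```

```bash
python3 - <<'E'
from h import *
togo(.565,.177,.144,.01)
E
```

```text
t 3.4 pos [0.4847 0.2386 0.1842] togo [-0.0304 -0.0964  0.0404] [0.0017 0.0071 0.598 ] F [-0.2  0.3 -1.4] j [-0.56  0.41 -0.01  1.99  0.01  0.74  1.6 ]
```

Converted, -0.096 m / 0.6 = -0.16, 0.038 m / 0.6 = 0.0633, 0.6 rad / 2 = 0.3.

Emit:
creep_tool(motion=[-0.05, -0.16, 0.0333, 0, 0, 0.3, -0.05, -0.16, 0.0333, 0, 0, 0.3, -0.05, -0.16, 0.0333, 0, 0, 0.3, -0.05, -0.16, 0.0633, 0, 0, 0.3, -0.05, -0.16, 0.0633, 0, 0, 0.3])

```text
clock: 3.9
tcp_pos: [0.5604, 0.175, 0.1393]
orientation: [0.01, -3.136, 0.004]
contact_force: [-1.0, 0.0, -1.8]
grip_width: 0.0227
gripper_force: 59.0
```

Emit:
creep_tool(motion=[0, 0, 0, 0, 0, 0, 0, 0, 0, 0, 0, 0, 0, 0, 0, 0, 0, 0])

```text
clock: 4.2
tcp_pos: [0.5624, 0.1762, 0.143]
orientation: [-0.016, 3.141, 0.001]
contact_force: [-0.8, -0.3, -0.9]
grip_width: 0.0229
gripper_force: 59.0
```

```bash
python3 - <<'E'
from h import *
togo(.565,.177,.144,.01)
for n in("scene","top"):
    im,d=grab_frame(n);cv2.imwrite(f"pics/{n}4.png",im);np.save(f"{n}4.npy",d)
    s=(slice(140,240),slice(275,395)) if n=="top" else (slice(135,255),slice(250,400))
    cv2.imwrite(f"pics/{n}4c.png",cv2.resize(im[s],None,fx=5,fy=5,interpolation=cv2.INTER_CUBIC))
E
```

```text
t 4.2 pos [0.5624 0.1762 0.143 ] togo [-0.0026  0.0008 -0.001 ] [0.0006 0.0007 0.0004] F [-0.8 -0.3 -0.9] j [-0.52  0.54  0.15  1.9  -0.12  0.71  1.27]
```

View pics/top4c.png

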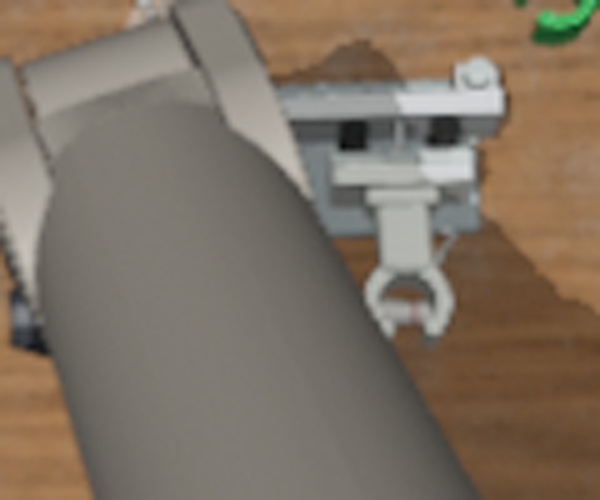

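View pics/scene4c.png

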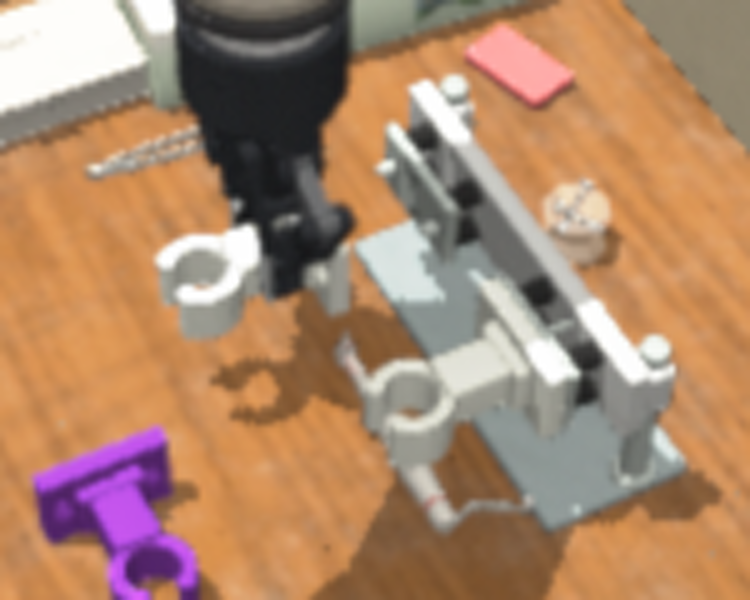

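Top (crop 5×) is hidden by the forearm. The scene view shows the held holder: clip at (205,280), flange right end at (345,285). The fitted twin's clip is at (410,400). I compare the two clips with scene depth, because calibration errors then cancel.

```bash
python3 - <<'E'
from h import *
d=np.load("scene4.npy");P=pts("scene",d);im=cv2.imread("pics/scene4.png");hsv=cv2.cvtColor(im,cv2.COLOR_BGR2HSV)
white=(hsv[...,1]<70)&(hsv[...,2]>90)
th=.010;R=np.array([[np.cos(th),np.sin(th)],[-np.sin(th),np.cos(th)]])
def clip(n,u0,u1,v0,v1):
    m=np.zeros_like(white);m[v0:v1,u0:u1]=1
    q=P[m&white&(P[...,2]>.06)&(P[...,2]<.105)].copy();q[:,:2]=(q[:,:2]-[.6415,.1215])@R.T
    print(n,len(q),"z top",np.percentile(q[:,2],[50,90,95,98]).round(4),"ext",np.percentile(q,[1,3,97,99],axis=0).round(4)[:,:2].tolist())
    t=q[q[:,2]>np.percentile(q[:,2],95)-.006];(c,rad)=cv2.minEnclosingCircle((t[:,:2]*1000).astype(np.float32));print("  top",len(t),t.mean(0).round(4),np.round(c,1),round(rad,1))
clip("held",280,299,180,204)
clip("fitted",321,341,205,230)
# clip ring outline by ray at top-height
for n,U in dict(held=[(158,265),(185,235),(243,290),(215,303)],fit=[(365,390),(392,362),(450,410),(425,428)]).items():
  q=np.array([ray("scene",(a+.5)/5-.5+250,(b+.5)/5-.5+135,.093) for a,b in U]);print(n,((q[:,:2]-[.6415,.1215])@R.T).round(4).tolist())
for n,U,z in (("held flange TR",(348,247),.107),("fitted flange TL",(480,275),.107),("fitted flange TR",(578,385),.107),("held BR",(347,312),.063),("fit front BR",(548,432),.063)):
  q=ray("scene",(U[0]+.5)/5-.5+250,(U[1]+.5)/5-.5+135,z);print(n,((q[:2]-[.6415,.1215])@R.T).round(4))
E
```

```text
held 298 z top [0.0861 0.0953 0.097  0.0981] ext [[-0.1294, 0.0342], [-0.1287, 0.0348], [-0.0922, 0.0711], [-0.0892, 0.0731]]
  top 101 [-0.1072  0.0557  0.0943] [-108.6   54.7] 24.3
fitted 312 z top [0.0874 0.0957 0.0974 0.0987] ext [[-0.0772, -0.0758], [-0.0768, -0.0749], [-0.0419, -0.0392], [-0.0378, -0.0374]]
  top 127 [-0.0571 -0.0558  0.0946] [-56.9 -57.8] 25.1
held [[-0.1305, 0.0649], [-0.1115, 0.0761], [-0.1018, 0.0333], [-0.1167, 0.0321]]
fit [[-0.0784, -0.0437], [-0.0601, -0.0351], [-0.0499, -0.0707], [-0.0645, -0.0743]]
held flange TR [-0.052   0.0241]
fitted flange TL [-0.0058 -0.0182]
fitted flange TR [ 0.0015 -0.093 ]
held BR [-0.0532  0.0216]
fit front BR [-0.0038 -0.0829]
```

The held clip is 110.1 mm left of the fitted one (110 wanted), 0.4 mm low and 52 mm short of seated. So it is aligned, and I advance along the tool's -x with 0.5 mm of lift.

Converted, -0.038 m / 0.6 = -0.0633, -0.03 m / 0.6 = -0.05.

Emit:
creep_tool(motion=[-0.025, 0, -0.0008, 0, 0, 0, -0.05, 0, -0.0008, 0, 0, 0, -0.0633, 0, -0.0008, 0, 0, 0, -0.0633, 0, -0.0008, 0, 0, 0])

```text
clock: 4.7
tcp_pos: [0.6012, 0.176, 0.1432]
orientation: [-0.012, 3.141, 0.0]
contact_force: [-0.2, -0.4, -1.5]
grip_width: 0.0229
gripper_force: 59.0
```

Emit:
creep_tool(motion=[-0.0033, 0, 0, 0, 0, 0, -0.0067, 0, 0, 0, 0, 0, -0.0067, 0, 0, 0, 0, 0, -0.0067, 0, 0, 0, 0, 0])

```text
clock: 5.1
tcp_pos: [0.604, 0.1763, 0.1429]
orientation: [0.013, -3.141, 0.0]
contact_force: [-1.0, -0.8, -1.6]
grip_width: 0.0227
gripper_force: 59.0
```

```bash
python3 - <<'E'
from h import *
togo(.6142,.1767,.1435,.01)
d=grab_frame("scene")
im,d=d;cv2.imwrite("pics/s5.png",cv2.resize(im[135:235,275:395],None,fx=5,fy=5,interpolation=cv2.INTER_CUBIC))
P=pts("scene",d);np.save("scene5.npy",d)
E
```

```text
t 5.1 pos [0.604  0.1763 0.1429] togo [-0.0102  0.0003 -0.0006] [-0.     -0.0003 -0.0016] F [-1.  -0.8 -1.6] j [-0.49  0.59  0.15  1.8  -0.12  0.76  1.3 ]
```

View pics/s5.png

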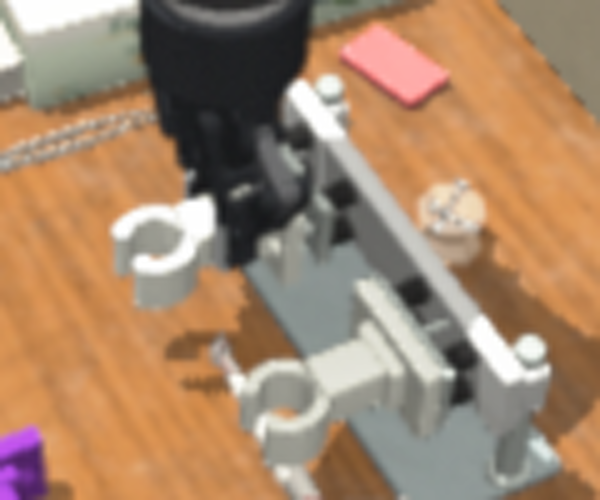

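The flange, crop (290,245), is about 10 mm short of the plate at (320,225), with the pins just entering. I continue slowly and watch the force.

Converted, -0.004 m / 0.6 = -0.0067, -0.003 m / 0.6 = -0.005.

Emit:
creep_tool(motion=[-0.0017, 0, -0.0008, 0, 0, 0, -0.0033, 0, -0.0008, 0, 0, 0, -0.005, 0, -0.0008, 0, 0, 0, -0.0067, 0, -0.0008, 0, 0, 0, -0.0067, 0, -0.0008, 0, 0, 0])

```text
clock: 5.65
tcp_pos: [0.6084, 0.1763, 0.1435]
orientation: [-0.013, 3.141, 0.0]
contact_force: [-0.1, 1.2, -1.2]
grip_width: 0.023
gripper_force: 59.0
```

```bash
python3 -c "
from h import *
togo(.6142,.1767,.1435,.01)"
```

```text
t 5.65 pos [0.6084 0.1763 0.1435] togo [-0.0058  0.0004 -0.    ] [ 0.      0.0001 -0.0019] F [-0.1  1.2 -1.2] j [-0.49  0.59  0.15  1.79 -0.12  0.77  1.3 ]
```

Emit:
creep_tool(motion=[-0.0017, 0, 0, 0, 0, 0, -0.0033, 0, 0, 0, 0, 0, -0.005, 0, 0, 0, 0, 0, -0.005, 0, 0, 0, 0, 0, -0.005, 0, 0, 0, 0, 0])

```text
clock: 6.15
tcp_pos: [0.6113, 0.1763, 0.1434]
orientation: [0.013, -3.142, -0.0]
contact_force: [-0.1, 0.3, -0.9]
grip_width: 0.0226
gripper_force: 59.0
```

```bash
python3 -c "
from h import *
togo(.6142,.1767,.1435,.01)"
```

```text
t 6.15 pos [0.6113 0.1763 0.1434] togo [-0.0029  0.0004 -0.0001] [ 0.     -0.     -0.0019] F [-0.1  0.3 -0.9] j [-0.49  0.6   0.15  1.78 -0.12  0.77  1.3 ]
```

Converted, -0.003 m / 0.6 = -0.005, -0.002 m / 0.6 = -0.0033.

Emit:
creep_tool(motion=[-0.0017, 0, 0, 0, 0, 0, -0.0033, 0, 0, 0, 0, 0, -0.005, 0, 0, 0, 0, 0, -0.005, 0, 0, 0, 0, 0, -0.005, 0, 0, 0, 0, 0])

```text
clock: 6.65
tcp_pos: [0.6142, 0.1763, 0.1434]
orientation: [0.013, -3.141, 0.0]
contact_force: [-1.1, -0.2, 0.4]
grip_width: 0.0231
gripper_force: 59.0
```

Emit:
creep_tool(motion=[-0.0017, 0, 0, 0, 0, 0, -0.0033, 0, 0, 0, 0, 0, -0.0033, 0, 0, 0, 0, 0, -0.0033, 0, 0, 0, 0, 0])

```text
clock: 7.05
tcp_pos: [0.6159, 0.1763, 0.1433]
orientation: [0.013, -3.141, 0.0]
contact_force: [-2.4, -0.4, 0.3]
grip_width: 0.0232
gripper_force: 59.2
```

```bash
python3 -c "
from h import *
togo(.6142,.1767,.1435,.01);print(r.get_obs()['moment'].round(2))"
```

```text
t 7.05 pos [0.6159 0.1763 0.1433] togo [ 0.0017  0.0004 -0.0002] [-0.0001 -0.0009 -0.0017] F [-2.4 -0.4  0.3] j [-0.49  0.6   0.15  1.77 -0.12  0.78  1.31]
[-0.01  0.63  0.09]
```

Converted, -0.003 m / 0.6 = -0.005, -0.002 m / 0.6 = -0.0033.

Emit:
creep_tool(motion=[-0.0017, 0, 0, 0, 0, 0, -0.0033, 0, 0, 0, 0, 0, -0.005, 0, 0, 0, 0, 0, -0.005, 0, 0, 0, 0, 0, -0.005, 0, 0, 0, 0, 0])

```text
clock: 7.55
tcp_pos: [0.6182, 0.1764, 0.1431]
orientation: [0.014, -3.139, 0.001]
contact_force: [-6.8, -1.4, 2.7]
grip_width: 0.0233
gripper_force: 59.4
```

```bash
python3 -c "
from h import *
togo(.6142,.1767,.1435,.01);print(r.get_obs()['moment'].round(2))"
```

```text
t 7.55 pos [0.6182 0.1764 0.1431] togo [ 0.004   0.0003 -0.0004] [-0.0004 -0.0027 -0.0013] F [-6.8 -1.4  2.7] j [-0.48  0.61  0.15  1.76 -0.12  0.78  1.31]
[-0.06  1.22  0.16]
```

Converted, -0.002 m / 0.6 = -0.0033, -0.001 m / 0.6 = -0.0017.

Emit:
creep_tool(motion=[-0.0017, 0, 0, 0, 0, 0, -0.0033, 0, 0, 0, 0, 0, -0.0033, 0, 0, 0, 0, 0, -0.0033, 0, 0, 0, 0, 0, -0.0033, 0, 0, 0, 0, 0])

```text
clock: 8.05
tcp_pos: [0.6195, 0.1764, 0.1428]
orientation: [0.014, -3.137, 0.001]
contact_force: [-8.3, -0.7, 3.3]
grip_width: 0.023
gripper_force: 59.4
```

```bash
python3 - <<'E'
from h import *
togo(.6142,.1767,.1435,.01)
im,d=grab_frame("scene");np.save("scene6.npy",d);cv2.imwrite("pics/scene6.png",im)
cv2.imwrite("pics/s6.png",cv2.resize(im[135:235,275:395],None,fx=6,fy=6,interpolation=cv2.INTER_CUBIC))
P=pts("scene",d);hsv=cv2.cvtColor(im,cv2.COLOR_BGR2HSV);white=(hsv[...,1]<70)&(hsv[...,2]>90)
th=.010;R=np.array([[np.cos(th),np.sin(th)],[-np.sin(th),np.cos(th)]])
def clip(n,x0,y0):
    q=P[white].copy();q[:,:2]=(q[:,:2]-[.6415,.1215])@R.T
    q=q[(abs(q[:,0]-x0)<.025)&(abs(q[:,1]-y0)<.03)&(q[:,2]>.06)&(q[:,2]<.105)]
    print(n,len(q),np.percentile(q[:,2],[90,95,98]).round(4),np.percentile(q,[1,3,97,99],axis=0).round(4)[:,:2].tolist())
clip("held",-.055,.055);clip("fit",-.06,-.055)
E
```

```text
t 8.05 pos [0.6195 0.1764 0.1428] togo [ 0.0053  0.0003 -0.0006] [-0.0007 -0.0043 -0.001 ] F [-8.3 -0.7  3.3] j [-0.48  0.61  0.15  1.76 -0.12  0.78  1.31]
held 337 [0.096  0.0971 0.0984] [[-0.0724, 0.0341], [-0.0715, 0.0346], [-0.0312, 0.0707], [-0.0304, 0.0728]]
fit 345 [0.0967 0.0979 0.099 ] [[-0.0776, -0.0754], [-0.0768, -0.0748], [-0.0365, -0.0396], [-0.0353, -0.0369]]
```

View pics/s6.png

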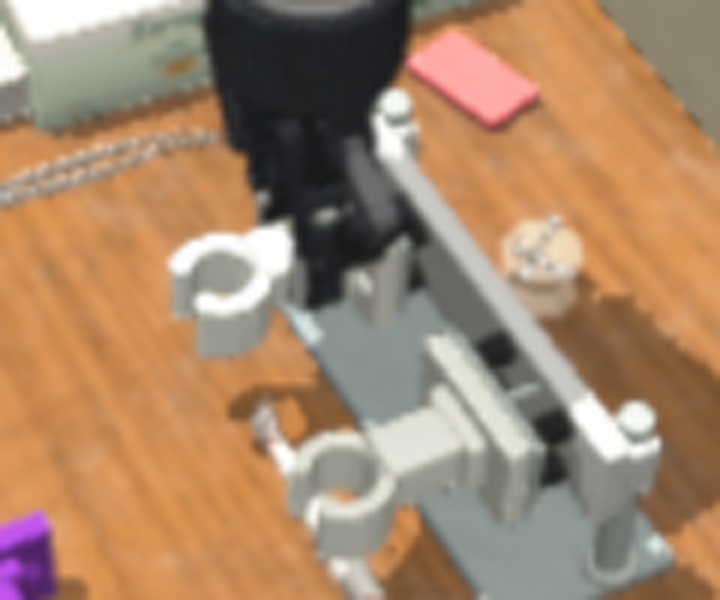

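The back lies on the plate and the clip is 5.1 mm deeper than its twin, which matches 8.3 N / 1.6 N/mm. I trim the small tilt and sag and push a bit more.

Converted, -0.001 m / 0.6 = -0.0017, -0.0006 m / 0.6 = -0.001, -0.004 rad / 2 = -0.002.

Emit:
creep_tool(motion=[-0.0008, 0, -0.0005, 0, -0.001, 0, -0.0017, 0, -0.001, 0, -0.002, 0, -0.0017, 0, -0.001, 0, -0.002, 0, -0.0017, 0, -0.001, 0, -0.002, 0, -0.0017, 0, -0.001, 0, -0.002, 0])

```text
clock: 8.6
tcp_pos: [0.6198, 0.1764, 0.1429]
orientation: [0.015, -3.14, 0.002]
contact_force: [-8.6, -0.2, 0.8]
grip_width: 0.0228
gripper_force: 59.0
```

Emit:
creep_tool(motion=[0, 0, 0, 0, 0, 0, 0, 0, 0, 0, 0, 0, 0, 0, 0, 0, 0, 0, 0, 0, 0, 0, 0, 0, 0, 0, 0, 0, 0, 0])

```text
clock: 9.1
tcp_pos: [0.6198, 0.1764, 0.1429]
orientation: [0.015, -3.14, 0.002]
contact_force: [-8.0, -0.3, 0.6]
grip_width: 0.0229
gripper_force: 59.0
```

```bash
python3 - <<'E'
from h import *
togo(.6142,.1767,.1435,.01)
E
```

```text
t 9.1 pos [0.6198 0.1764 0.1429] togo [ 0.0056  0.0003 -0.0006] [-0.0011 -0.002  -0.0007] F [-8.  -0.3  0.6] j [-0.48  0.61  0.15  1.76 -0.12  0.78  1.31]
```

Converted, -0.0015 m / 0.6 = -0.0025, -0.001 m / 0.6 = -0.0017, -0.002 rad / 2 = -0.001.

Emit:
creep_tool(motion=[-0.0017, 0, 0, 0, -0.0005, 0, -0.0025, 0, 0, 0, -0.001, 0, -0.0025, 0, 0, 0, -0.001, 0, -0.0025, 0, 0, 0, -0.001, 0, -0.0025, 0, 0, 0, -0.001, 0])

```text
clock: 9.6
tcp_pos: [0.6208, 0.1764, 0.1428]
orientation: [0.015, -3.141, 0.002]
contact_force: [-10.7, -0.7, 1.9]
grip_width: 0.0226
gripper_force: 59.2
```

Emit:
creep_tool(motion=[0, 0, 0, 0, 0, 0, 0, 0, 0, 0, 0, 0, 0, 0, 0, 0, 0, 0, 0, 0, 0, 0, 0, 0, 0, 0, 0, 0, 0, 0])

```text
clock: 10.1
tcp_pos: [0.6208, 0.1764, 0.1428]
orientation: [0.015, -3.14, 0.002]
contact_force: [-10.4, -0.0, 2.1]
grip_width: 0.023
gripper_force: 59.2
```

```bash
python3 - <<'E'
from h import *
togo(.6142,.1767,.1435,.01)
im,d=grab_frame("scene")
P=pts("scene",d);hsv=cv2.cvtColor(im,cv2.COLOR_BGR2HSV);white=(hsv[...,1]<70)&(hsv[...,2]>90)
th=.010;R=np.array([[np.cos(th),np.sin(th)],[-np.sin(th),np.cos(th)]])
def clip(n,x0,y0):
    q=P[white].copy();q[:,:2]=(q[:,:2]-[.6415,.1215])@R.T
    q=q[(abs(q[:,0]-x0)<.025)&(abs(q[:,1]-y0)<.03)&(q[:,2]>.06)&(q[:,2]<.105)]
    print(n,len(q),np.percentile(q[:,2],[90,95,98]).round(4),np.percentile(q,[1,3,97,99],axis=0).round(4)[:,:2].tolist())
clip("held",-.055,.055);clip("fit",-.06,-.055)
E
```

```text
t 10.1 pos [0.6208 0.1764 0.1428] togo [ 0.0066  0.0003 -0.0007] [-0.0012 -0.0011 -0.0006] F [-10.4  -0.    2.1] j [-0.48  0.61  0.15  1.76 -0.12  0.78  1.31]
held 331 [0.0956 0.0977 0.0989] [[-0.0711, 0.0334], [-0.0707, 0.0341], [-0.0306, 0.071], [-0.0302, 0.0735]]
fit 344 [0.097  0.0985 0.0994] [[-0.0774, -0.076], [-0.0768, -0.0749], [-0.0363, -0.0398], [-0.0355, -0.0374]]
```

The push is steady at 10.4 N, the plate is pressed in by about 6 mm, and the holder lines up with its twin. I hand in.

```bash
python3 -c "
from bench import r
print(r.hand_in())"
```

```text
the job is handed in; nothing more can be done
None
```

The loose holder is on the pins of the left place, lying flat on its plate and still gripped, with a steady push of about 10.4 N (about 6 mm of squeeze); the job was handed in at about 10 s.

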